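# Level a rocking weld-fixture plate on its two front screws

## Robot

A 7-joint arm with a two-finger parallel gripper is mounted at the origin on the work surface. World frame = base frame: x ahead of the robot, y to its left, z up, the work surface at z = 0. Lengths are in m, angles in rad, forces in N, time in s.
With the tool pointing down it reaches from about 0.35 to 0.775 m from the base axis. Payload 3.1 kg.
Tool frame: the origin (TCP) lies midway between the tips of the shut fingers; the grasp point (between the pads) lies 19 mm behind it (manip.pinch_z is the z of the grasp point in the tool frame, in m); z points along the fingers, y is the direction in which the jaws open and shut (so a half turn about z gives the same grasp; the last joint's range is limited). The gripper opens to 85 mm and grips with 20 to 120 N. Pads are 22 mm wide; open, the fingers measure 114 mm over their backs; the gripper's body (76 mm by 85 mm) begins 54 mm behind the grasp point. The pads swing forward as they close: fully open they stand 13 mm farther back than shut.
Start: joints at [1.089, 0.311, 0.014, 1.512, -0.004, 1.319, -0.027], TCP at [0.234, -0.498, 0.231] pointing down, gripper open.
Joint ranges: [-2.7, 2.7], [-0.3, 1.91], [-1.27, 1.3], [0.12, 2.57], [-1.44, 4.58], [0.2, 2.03], [-3.05, 3.05]. Speed limits (rad/s): [2.79, 2.79, 3.14, 3.14, 3.14, 3.14, 3.14].

## Interface

Orientations are given as a rotation vector (axis times angle).
In Python, from rig import get_state, viewer, manip gives the robot as it stands. The module is installed in compiled form; this text tells all that it offers.
- The arm moves only by the tool send_rows, never from a script. Its argument "rows" is one flat list of numbers, 7 for each row, row after row: the turn, a rotation vector about the tool's x, y, z in rad, then the shift along the tool's x, y, z in cm, then the closure, from -1 (fully open) to 1 (shut), so that 0 is half open. A call has 1 to 5 rows; each row is the pose to reach, as a shift and turn from the pose commanded when the call began, along the tool's axes at that moment; what a row does not reach only later rows make up. A row lasts 1/8 s, in which the tool goes at most 62.5 mm and 10.7 degrees, less where a joint would pass 70% of its speed; a pose out of reach is approached as far as the arm can. A call with a gripper value outside its range is refused whole. The fingers move at their own pace and stop on an object; "squeeze" is the grip in N (left out, the last holds). Time passes only in rows, so rows that repeat a pose let the fingers close. It gives the time, the measured TCP pose, the force and the opening at its end, in the units of the state.
- get_state(): the state, without advancing time (a new reading comes with each control period).
- viewer.capture(name): name is "side" or "top"; returns a dict with "img" (384x512x3 uint8, red, green, blue), "depth" (384x512 float32, m along the optical axis (not along the pixel's ray), 0 where there is no reading), "vertical_fov" (degrees; the focal length in pixels is half the picture's height over the tangent of half this angle, whatever the lens; pixels are square), "cx", "cy" (the principal point, pixels), "cam_to_world" (4x4, takes a point from camera to world coordinates). Camera axes: x right, y down, z forward; pixel columns grow to the right and rows downward; lengths in m; the calibration is good to about 2 mm. A picture is of the moment at which its call begins.
- manip.close_job(): hands the job in, once; it reports no verdict.
The state is a dict: "clock": time; "joint_positions": joint angles; "joint_velocities": joint speeds; "joint_efforts": joint torques, N m; "tool_pos": TCP position; "eef_rot": TCP orientation; "contact_force": force on the tool from outside, world axes, zero at the start; "wrist_torque": the same for the moment, N m; "width": finger opening in m.
Only numpy, scipy, OpenCV 4.12 (cv2) and the standard library are available. Lean on these libraries where they do the work, as an engineer would, in place of code of your own. Each camera call takes 0.05 s, during which the arm holds its last target.

## Task

The weld-fixture plate on the laser bed lies low at its front and rocks, because one of its front feet hangs clear. Wind the two knurled levelling screws at its front down until the plate lies level (within half a degree) and all four rubber feet firmly share its weight, so that it no longer rocks; do not lean on it, drag it off its place or disturb the things around it, and let go of the knobs at the end.

Things in the scene. Friction and masses are not known exactly. Their poses are not given: they have to be found in the camera images.
- fixture: Weld-fixture plate with vice: aluminium, 220 (x) x 240 (y) x 15 mm, 4 kg, loose; vice and tube rise 53 mm above its top, weight near the middle. Origin: centre of its underside; x to its rear (away from the robot), y left, z up. Level, its underside is about 39 mm above the bed. It stands on feet at x +-90, y +-100 mm: rear ones of fixed length, front ones on screws wound too far up; one front foot hangs clear.
- knob_left_grip (a point): Left front screw: middle of its black knurled knob (34 mm across, 24 mm tall, at plate x -90, y +100 mm; point 12 mm below knob top, 36 mm above plate top at first; 40 mm free all round). Clockwise from above winds screw and foot down, 12 mm per turn, friction 0.06 N m, stays put, ample travel. While its foot hangs the knob sinks; once it bears, the knob stays and the plate corner rises.
- knob_right_grip (a point): Right front screw: middle of its black knurled knob (34 mm across, 24 mm tall, at plate x -90, y -100 mm; point 12 mm below knob top, 36 mm above plate top at first; 40 mm free all round). Clockwise from above winds screw and foot down, 12 mm per turn, friction 0.06 N m, stays put, ample travel. While its foot hangs the knob sinks; once it bears, the knob stays and the plate corner rises.
- foot_front_left: Front left foot (carried by the knobbed screw, does not turn with it): steel cap on a soft rubber pad, 36 mm across, gives 1 mm per 16 N. Origin: centre of its underside, z up. It stands (or hangs) over a square 66 mm dark steel packing plate on the bed; this packing plate's thickness is not known, 3 to 8 mm, and differs left and right. A corner whose foot hangs rocks down under 1 N; from first touch some 1.4 rad more winding gives the foot an even share.
- foot_front_right: Front right foot (carried by the knobbed screw, does not turn with it): steel cap on a soft rubber pad, 36 mm across, gives 1 mm per 16 N. Origin: centre of its underside, z up. It stands (or hangs) over a square 66 mm dark steel packing plate on the bed; this packing plate's thickness is not known, 3 to 8 mm, and differs left and right. A corner whose foot hangs rocks down under 1 N; from first touch some 1.4 rad more winding gives the foot an even share.
- foot_rear_left: Rear left foot (fixed length): steel cap on a soft rubber pad, 36 mm across, gives 1 mm per 16 N. Origin: centre of its underside, z up. It stands (or hangs) over a square 66 mm dark steel packing plate on the bed; this packing plate is 6 to 7 mm thick.
- foot_rear_right: Rear right foot (fixed length): steel cap on a soft rubber pad, 36 mm across, gives 1 mm per 16 N. Origin: centre of its underside, z up. It stands (or hangs) over a square 66 mm dark steel packing plate on the bed; this packing plate is 6 to 7 mm thick.
- hex_key: Loose L-shaped hex key, dark steel, 130 x 28 mm, 8 mm thick, lying on the bed; origin under the long arm. Bystander.
- screwdriver: Loose screwdriver, 200 mm, lying on the bed; origin near its middle. Bystander.
- wire_spool: Loose grey wire spool, 96 mm diameter, 46 mm tall, lying flat; origin under its centre. Bystander.
- solvent_bottle: Loose white bottle, 64 mm diameter, 160 mm tall; origin under its centre. Bystander.
- caliper: Loose caliper, 200 mm, lying on the bed; origin under its middle. Bystander.
- steel_block: Loose steel block 75 x 50 x 25 mm; origin under its centre. Bystander.

How it is judged:
By the outcome, as a careful person would: the job done as asked, in the order asked, and still so for the second after the job is handed in, with the robot touching nothing.
It also fails if it takes over 72 s, if anything falls off the work surface, if the arm or the gripper's body presses on something with over 40 N, if the wrist force passes 120 N, or if a joint passes its speed limit or range.

## Working session

There is one attempt and no reset: what is moved stays moved. The work goes in short steps, Python scripts to look and compute and a tool call to move; the robot and the scene stay as the last step left them, time stands still between calls to the robot, and variables do not carry over. Pictures are saved under pics/ and viewed, and the job is handed in when it is done.

Besides the shell and the picture viewer there is one more tool, called after "Request:" as name(argument=value, ...) on one line, values as JSON. send_rows: Moves the arm, as the interface text tells. Its arguments: {"type":"object","properties":{"rows":{"type":"array"},"squeeze":{"type":"number"}},"required":["rows"]}

```bash
mkdir -p pics
cat > h.py <<'E'
import numpy as np, cv2
from rig import get_state, viewer, manip
def cap(n,fn=None):
    c=viewer.capture(n)
    if fn: cv2.imwrite('pics/'+fn,cv2.cvtColor(c['img'],cv2.COLOR_RGB2BGR))
    return c
def pts(c):
    h,w=c['depth'].shape; f=h/2/np.tan(np.radians(c['vertical_fov'])/2)
    u,v=np.meshgrid(np.arange(w),np.arange(h)); d=c['depth']
    P=np.stack([(u-c['cx'])/f*d,(v-c['cy'])/f*d,d],-1)
    T=np.array(c['cam_to_world']); W=P@T[:3,:3].T+T[:3,3]; W[d==0]=np.nan
    return W
E
python3 - <<'E'
from h import *
print(get_state())
for n in('side','top'):
    c=cap(n,n+'0.png'); np.save(n+'0.npy',pts(c)); print(n,c['vertical_fov'],c['cx'],c['cy'],np.round(c['cam_to_world'],3).tolist())
print(manip.pinch_z)
E
```

```text
{'clock': 0.0, 'joint_positions': array([ 1.08928822,  0.31175234,  0.01397525,  1.51307936, -0.00439516,
        1.31917145, -0.02721291]), 'joint_velocities': array([ 0.00032513, -0.00023612, -0.00174904,  0.00054029,  0.00100216,
       -0.00039022, -0.00147831]), 'joint_efforts': array([ 4.16994942e-05, -3.79915094e+01,  1.45645891e-01, -2.30587935e+01,
        1.20660535e-02,  1.35809236e-02,  4.50166419e-05]), 'tool_pos': array([ 0.23387705, -0.49698902,  0.23019738]), 'eef_rot': array([-3.06366615e+00, -6.84916779e-01,  9.62988906e-04]), 'contact_force': array([-0.41983223, -0.51659452,  0.66930568]), 'wrist_torque': array([-0.05408496,  0.00357359,  0.00513285]), 'width': 0.08543973427242794}
side 45.946058776532205 259.47454284615304 186.63073839704754 [[-0.994, -0.061, 0.086, 0.467], [-0.105, 0.634, -0.766, 1.097], [-0.008, -0.771, -0.637, 0.995], [0.0, 0.0, 0.0, 1.0]]
top 47.99569009890982 261.2894530305095 190.69632071185256 [[-0.016, -0.986, 0.168, 0.36], [-1.0, 0.017, 0.01, -0.002], [-0.012, -0.168, -0.986, 1.326], [0.0, 0.0, 0.0, 1.0]]
-0.0187
```

View pics/side0.png

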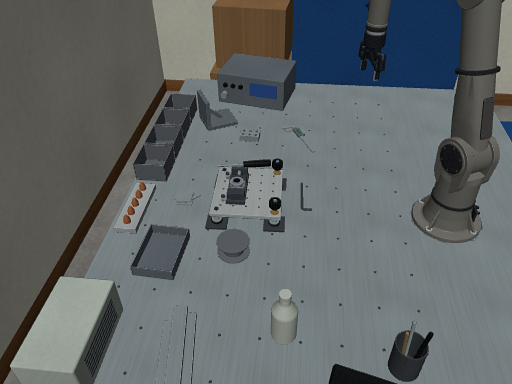

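View pics/top0.png

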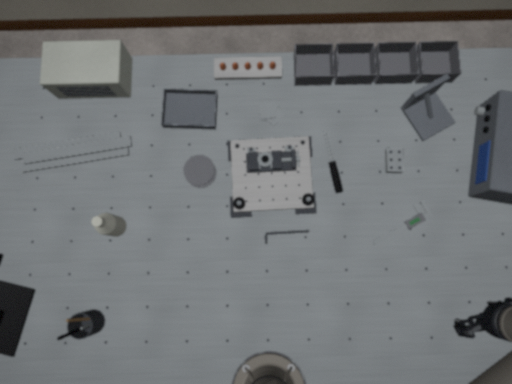

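The side view shows the left knob at about (275,204) and the right one at about (277,164). In the top view they are at about (239,203) and (308,199), with the plate centred near (272,174). Next I'll measure these.

```bash
cat >> h.py <<'E'
def plane(P,img,box):
    u0,u1,v0,v1=box
    W=P[v0:v1,u0:u1].reshape(-1,3); I=img[v0:v1,u0:u1].reshape(-1,3).astype(int)
    m=(I.min(1)>200)&np.isfinite(W[:,2])&(W[:,2]>.035)&(W[:,2]<.075)
    Q=W[m]
    for _ in range(6):
        A=np.c_[Q[:,0]-Q0[0],Q[:,1]-Q0[1],np.ones(len(Q))]
        s=np.linalg.lstsq(A,Q[:,2],rcond=None)[0]; r=Q[:,2]-A@s
        k=abs(r)<max(2.0*r.std(),.0008)
        Q=Q[k]
    return s,len(Q),r.std(),Q
Q0=np.array([.52,0])
E
python3 - <<'E'
from h import *
for n,box,kn in(('side',(205,295,155,235),((275,204),(277,164))),('top',(225,320,130,220),((239,203),(308,199)))):
    im=cv2.cvtColor(cv2.imread(f'pics/{n}0.png'),cv2.COLOR_BGR2RGB);P=np.load(n+'0.npy')
    s,k,r,Q=plane(P,im,box); print(n,s,np.degrees(s[:2]),k,r, Q.min(0),Q.max(0))
    for u,v in kn:
        W=P[v-16:v+17,u-16:u+17].reshape(-1,3); m=(W[:,2]>.075)&(W[:,2]<.13)
        Q=W[m]; zt=np.nanpercentile(Q[:,2],90); T=Q[Q[:,2]>zt-.004]
        print(' knob',len(Q),zt,T.mean(0),(T.min(0)+T.max(0))/2,np.ptp(T,axis=0))
    # bed
    W=P.reshape(-1,3); m=abs(W[:,2])<.012; m&=(abs(W[:,0]-.5)<.3)&(abs(W[:,1])<.3); print(' bed',np.median(W[m,2]))
    v0,v1,u0,u1=box[2],box[3],box[0],box[1]
    cv2.imwrite(f'pics/{n}0z.png',cv2.resize(cv2.imread(f'pics/{n}0.png')[v0-15:v1+25,u0-15:u1+25],None,fx=5.5,fy=5.0,interpolation=cv2.INTER_CUBIC)[:600,:800])
E
```

```text
ret = _var(a, axis=axis, dtype=dtype, out=out, ddof=ddof,
  arrmean = um.true_divide(arrmean, div, out=arrmean,
  ret = ret.dtype.type(ret / rcount)
Traceback (most recent call last):
ValueError: zero-size array to reduction operation minimum which has no identity
```

Run:
```python
from h import *
for n,box,kn in(('side',(205,295,155,235),((275,204),(277,164))),('top',(225,320,130,220),((239,203),(308,199)))):
    im=cv2.imread(f'pics/{n}0.png');P=np.load(n+'0.npy')
    v0,v1,u0,u1=box[2],box[3],box[0],box[1]
    cv2.imwrite(f'pics/{n}0z.png',cv2.resize(im[v0-15:v1+20,u0-15:u1+20],None,fx=5,fy=5,interpolation=cv2.INTER_CUBIC))
    for (u,v) in [(u0+40,v0+40),(u0+20,v0+60),(270,200),(100,250)]: print(n,u,v,im[v,u],P[v,u])
```

```text
side 245 195 [38 36 33] [0.63278143 0.02854098 0.06865778]
side 225 215 [121 123 119] [0.68522651 0.10327132 0.0476927 ]
side 270 200 [9 7 7] [0.54974625 0.07950989 0.09928439]
side 100 250 [133 131 121] [1.04003973e+00 2.38536789e-01 5.51730552e-05]
top 265 170 [66 63 60] [ 0.6387565  -0.00129918  0.06324754]
top 245 190 [149 148 148] [0.58103949 0.05975163 0.0516435 ]
top 270 200 [149 149 148] [ 0.5496416  -0.01468243  0.0500691 ]
top 100 250 [132 130 125] [ 4.11400671e-01  5.08236554e-01 -5.45045777e-05]
```

View pics/side0z.png

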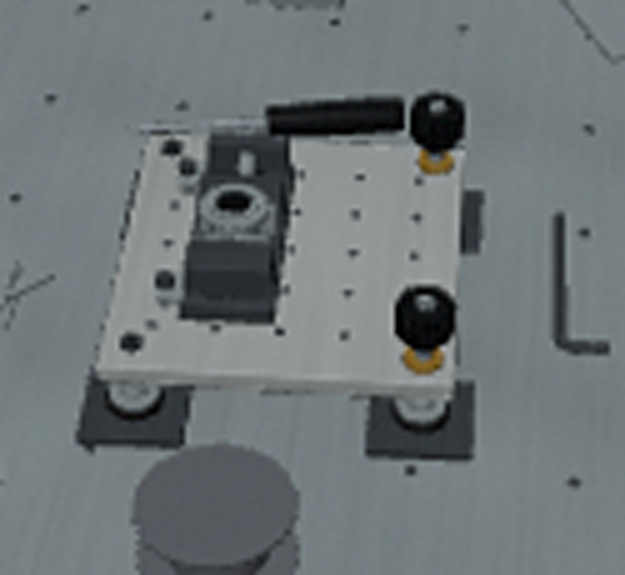

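View pics/top0z.png

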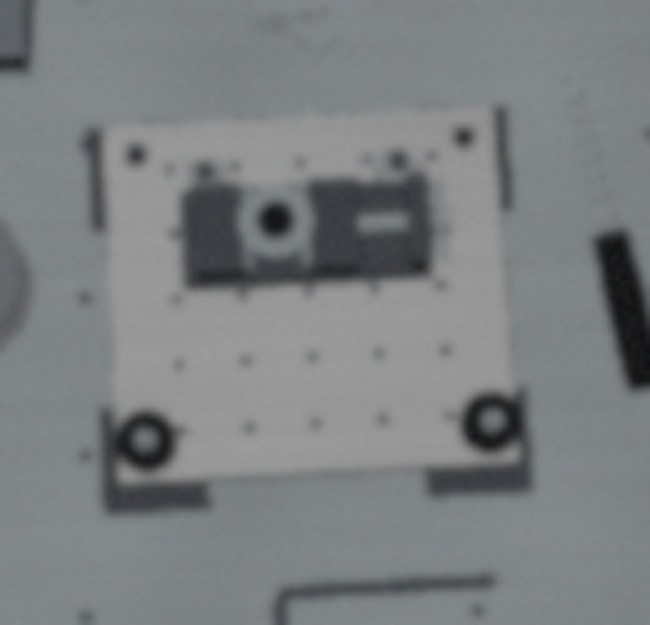

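The views show the plate with the vice behind it, both knobs at the front corners, and dark packing plates under the feet. I'll fit the plane using heights.

```bash
sed -i 's/I.min(1)>200/I.min(1)>110/' h.py
cat >> h.py <<'E'
KN={'side':((275,204),(277,164)),'top':((239,203),(308,199))}
BX={'side':(205,295,155,235),'top':(225,320,130,220)}
def meas(n,fn):
    c=cap(n,fn);P=pts(c); s,k,r,Q=plane(P,c['img'],BX[n])
    print(n,'z0 %.4f slope x %.2f y %.2f deg'%(s[2],*np.degrees(s[:2])),k,'res %.4f'%r,Q.min(0).round(3),Q.max(0).round(3))
    bx=P[200:380,100:400].reshape(-1,3)
    for u,v in KN[n]:
        W=P[v-16:v+17,u-16:u+17].reshape(-1,3); I=c['img'][v-16:v+17,u-16:u+17].reshape(-1,3).max(1)
        m=(W[:,2]>.073)&(W[:,2]<.125)&(I<230); K=W[m]
        if len(K)<5: continue
        zt=np.nanpercentile(K[:,2],95); T=K[K[:,2]>zt-.003]
        print('  knob n%d top %.4f mean %s mid %s ext %s'%(len(K),zt,T.mean(0).round(4),((T.min(0)+T.max(0))/2).round(4),np.ptp(T,axis=0).round(4)))
    return c,P,s
E
python3 - <<'E'
from h import *
for n in('side','top'):
    c,P,s=meas(n,n+'1.png')
    im=c['img'];m=np.isfinite(P[...,2])&(P[...,2]>.035)&(P[...,2]<.06)
    x0,x1,y0,y1=BX[n]; M=np.zeros_like(m,np.uint8); M[y0-5:y1+5,x0-5:x1+5]=m[y0-5:y1+5,x0-5:x1+5]*(im[y0-5:y1+5,x0-5:x1+5].min(2)>110)
    q=P[M>0][:,:2].astype(np.float32); print(cv2.minAreaRect(q))
    W=P.reshape(-1,3);b=(abs(W[:,2])<.005)&(abs(W[:,0]-.5)<.3)&(abs(W[:,1])<.3);A=np.c_[W[b,:2],np.ones(b.sum())];print('bed',np.degrees(np.linalg.lstsq(A,W[b,2],rcond=None)[0]),np.median(W[b,2]))
E
```

```text
side z0 0.0500 slope x 1.10 y 0.54 deg 1948 res 0.0016 [ 0.517 -0.143  0.046] [0.745 0.108 0.058]
  knob n133 top 0.1020 mean [0.5366 0.0802 0.1009] mid [0.5359 0.0804 0.1014] ext [0.0278 0.0292 0.0047]
  knob n105 top 0.0994 mean [ 0.5434 -0.1178  0.0986] mid [ 0.5423 -0.1165  0.0994] ext [0.0303 0.0342 0.0057]
((0.630534827709198, -0.016824334859848022), (0.21880342066287994, 0.24602074921131134), 2.3703384399414062)
bed [ 0.0437752   0.06003486 -0.03825998] -0.00029006782419882526
top z0 0.0505 slope x 1.07 y 0.34 deg 3672 res 0.0020 [ 0.518 -0.143  0.046] [0.746 0.101 0.059]
  knob n126 top 0.1040 mean [0.5367 0.0751 0.103 ] mid [0.5376 0.0762 0.1045] ext [0.0293 0.0316 0.0067]
  knob n129 top 0.1018 mean [ 0.5457 -0.1248  0.1004] mid [ 0.5448 -0.1249  0.1012] ext [0.0319 0.0316 0.0049]
((0.6323396563529968, -0.020352289080619812), (0.2211742252111435, 0.23988457024097443), 2.1274635791778564)
bed [ 0.03174555 -0.02201632 -0.01147604] 4.478190477574806e-05
```

Run:
```python
from h import *
for n in('side','top'):
    D=[];c=None
    for i in range(4):
        c=viewer.capture(n); D.append(c['depth'].copy())
    D=np.array(D); print(n,'noise',np.median(D.std(0)[150:230,220:300]))
    c['depth']=np.median(D,0); P=pts(c); np.save(n+'avg.npy',P); 
    np.set_printoptions(linewidth=250)
    if n=='top':
        Z=(P[...,2]*1000)
        print('L pack');print(Z[200:217,230:256:2].round(1)); print('R');print(Z[200:217,294:320:2].round(1))
        print('rearL');print(Z[138:165:2,223:234].round(1)); print('rearR');print(Z[132:160:2,306:318].round(1))
    else:
        Z=(P[...,2]*1000); print('rearL');print(Z[208:232:2,204:228:2].round(1)); print('frontL');print(Z[210:234:2,258:288:2].round(1));print('FR');print(Z[176:194:2,282:292].round(1))
```

```text
side noise 0.0025426524
rearL
[[-0.4  0.9 -0.1 54.1 52.8 60.4 60.3 51.9 57.2 54.8 54.6 54.1]
 [-0.8  2.2 -0.5 53.4 54.6 55.2 56.5 53.8 54.7 55.2 54.5 53.3]
 [-0.7  0.1 -0.6 54.7 56.  54.1 55.4 54.4 54.1 53.3 53.7 53. ]
 [-1.6 -0.1  6.  50.3 50.4 49.7 49.2 50.5 51.4 51.  50.  50.6]
 [-0.7 -0.9  5.6  5.   7.1 43.7 42.4 42.2 42.7 42.8 43.3 43.9]
 [ 0.5 -0.1  8.5  7.5 19.3 19.2 20.3 19.7 18.7 14.7  5.6  7.6]
 [-0.5 -1.5  4.   7.5 12.2 18.2 17.7 17.4 15.6  9.3  4.1  5.2]
 [-0.6  8.7  6.3  7.3  8.9 13.4 12.7 12.   9.2  6.6  8.2  5.1]
 [ 0.4  5.4  7.4  6.7  5.2  7.2  5.4  6.   6.   5.8  7.3  5.2]
 [-2.6  6.6  7.3  4.4  4.7  7.1  6.2  5.9  8.6  7.2  6.1  6.4]
 [ 0.8  1.3  4.2  2.4  5.   3.2  5.   5.3  5.7  4.2  4.8  2.9]
 [ 0.3  0.9 -0.2 -0.3 -0.4  0.6 -0.7  1.6  2.2  0.7 -1.  46. ]]
frontL
[[51.6 52.4 52.3 50.3 53.4 51.  51.4 55.5 65.6 55.8 51.5 51.5  1.4  1.   1.6]
 [51.9 51.1 53.1 52.  51.6 50.6 51.4 54.9 56.5 55.5 53.8 52.2  0.2 -1.5 -0.5]
 [52.6 53.9 51.2 50.8 52.2 51.3 52.  51.2 53.7 51.6 50.4 48.7 -1.6  0.5  0.3]
 [51.3 49.6 48.9 49.5 50.5 52.2 49.6 50.4 50.2 48.6 51.2 50.7  5.6  8.3 
[... 6012 characters left out ...]
 -0.7]
 [53.8 54.8 54.6  6.3  5.   5.7  0.2  1.   2.4  0.9 -1.4 -1.5]
 [53.6 51.9 54.6  7.2  8.5  8.8 -0.5 -1.  -1.6  0.4 -0.1 -0.5]
 [53.2 56.1 54.2  5.9  6.8  5.2  1.1 -0.3  0.5  1.4 -0.7  2.1]
 [54.2 53.3 54.1 51.6  6.9  4.3 -0.8 -0.2 -1.2 -0.4  0.5  0.2]
 [52.9 52.2 55.1 56.9  6.6  7.9 -0.1  1.6 -0.   0.8 -0.7  1.1]
 [50.9 55.9 55.  49.6  8.4  9.6 -0.  -1.1  0.8  1.9  1.2 -0.9]
 [51.3 50.  53.5 51.6  5.7  4.4  2.5  1.5 -0.9 -3.1 -0.2 -2.2]
 [54.9 53.9 50.9 52.6  6.3  9.   4.   3.2 -0.3  1.   1.2  0.6]
 [55.3 53.7 52.1 50.7  4.5  7.   7.4  0.9 -0.8 -0.1  3.7 -0.1]
 [53.3 54.2 53.6 52.1  2.5  1.8 -0.4  1.3  3.1 -1.2 -0.3 -0.1]
 [51.8 53.6 52.7 53.3 49.6  1.3  1.  -0.3 -0.1 -2.5  0.8 -0.8]]
```

```bash
cat >> h.py <<'E'
C=np.array([.632,-.0195]); TH=np.radians(2.2)
def corners(s):
    R=np.array([[np.cos(TH),-np.sin(TH)],[np.sin(TH),np.cos(TH)]])
    out={}
    for k,p in dict(FL=(-.09,.1),FR=(-.09,-.1),RL=(.09,.1),RR=(.09,-.1)).items():
        q=C+R@np.array(p)-Q0; out[k]=round(1000*(s[0]*q[0]+s[1]*q[1]+s[2]),2)
    return out
def robust(P):
    R=np.array([[np.cos(TH),-np.sin(TH)],[np.sin(TH),np.cos(TH)]])
    W=P.reshape(-1,3); l=(W[:,:2]-C)@R
    # front region of plate (in front of vice) plus side strips; skip knobs
    m=(abs(l[:,0])<.1)&(abs(l[:,1])<.11)&(W[:,2]>.04)&(W[:,2]<.066)
    m&=~((l[:,0]>-.005)&(abs(l[:,1])<.085))
    for sy in(.1,-.1): m&=np.hypot(l[:,0]+.09,l[:,1]-sy)>.03
    m&=~((l[:,0]<-.04)&(abs(l[:,1])>.06)) if False else True
    Q=W[m]; q=Q[:,:2]-Q0; A=np.c_[q,np.ones(len(Q))]
    from scipy.optimize import least_squares
    s=least_squares(lambda s:(A@s-Q[:,2])*1000,[0,0,.05],loss='soft_l1').x
    lx=np.degrees(np.array([np.cos(TH)*s[0]+np.sin(TH)*s[1], -np.sin(TH)*s[0]+np.cos(TH)*s[1]]))
    return s,len(Q),lx
def tilt(n,k=1):
    for _ in range(k):
        pass
    D=[]
    for _ in range(k): c=viewer.capture(n); D.append(c['depth'])
    c['depth']=np.mean(D,0); P=pts(c); s,N,lx=robust(P); print(n,'pitch(x) %.2f roll(y) %.2f'%tuple(lx),corners(s),N,'knobs',knobs(P)); return c,P,s
def knobs(P):
    R=np.array([[np.cos(TH),-np.sin(TH)],[np.sin(TH),np.cos(TH)]])
    W=P.reshape(-1,3); o=[]
    for sy in(.1,-.1):
        k=C+R@np.array([-.09,sy]); k=k+np.array([-.0,.0])
        m=np.hypot(W[:,0]-k[0],W[:,1]-k[1])<.028; m&=(W[:,2]>.08)&(W[:,2]<.125)
        K=W[m]; zt=np.percentile(K[:,2],75) if len(K) else np.nan; T=K[K[:,2]>zt-.004]
        o.append((len(K),)+tuple((np.median(T,0)*1000).round(1)))
    return o
E
python3 - <<'E'
from h import *
R=np.array([[np.cos(TH),-np.sin(TH)],[np.sin(TH),np.cos(TH)]])
for y in(.1,-.1): print(C+R@np.array([-.09,y]))
for n in('side','top'):
    P=np.load(n+'avg.npy'); s,N,lx=robust(P); print(n,lx,corners(s),N,knobs(P))
    W=P.reshape(-1,3); l=(W[:,:2]-C)@R
    for nm,(x,y,) in dict(FL=(-.09,.1),FR=(-.09,-.1),RL=(.09,.1),RR=(.09,-.1)).items():
        # packing: outside plate
        m=(abs(l[:,0]-x)<.033)&(abs(l[:,1]-y)<.033)&((abs(l[:,1])>.124)|(abs(l[:,0])>.114))&(W[:,2]<.011)
        q=W[m]; print('  pack',nm,m.sum(),(np.median(q[:,2])*1000).round(2) if m.sum() else 0)
E
```

```text
[0.53822756 0.07697139]
[ 0.54590512 -0.12288119]
side [1.21389175 0.42861233] {'FL': np.float64(51.06), 'FR': np.float64(49.57), 'RL': np.float64(54.88), 'RR': np.float64(53.38)} 1263 [(123, np.float64(536.4), np.float64(80.4), np.float64(99.1)), (93, np.float64(543.1), np.float64(-118.0), np.float64(96.8))]
  pack FL 83 6.92
  pack FR 36 2.85
  pack RL 69 6.27
  pack RR 7 5.93
top [1.1924675  0.30057556] {'FL': np.float64(51.33), 'FR': np.float64(50.28), 'RL': np.float64(55.08), 'RR': np.float64(54.03)} 2516 [(123, np.float64(537.9), np.float64(75.1), np.float64(99.4)), (127, np.float64(546.2), np.float64(-123.7), np.float64(98.2))]
  pack FL 118 6.49
  pack FR 106 3.47
  pack RL 56 6.91
  pack RR 49 6.61
```

```bash
cat >> h.py <<'E'
from scipy.spatial.transform import Rotation as Ro
def goto(p,yaw=None):
    """tool-frame shift(cm) and turn for world TCP target; yaw=angle of tool x in world (tool down)"""
    st=get_state(); R=Ro.from_rotvec(st['eef_rot']); M=R.as_matrix()
    y0=np.arctan2(M[1,0],M[0,0])
    if yaw is None: yaw=y0
    T=np.array([[np.cos(yaw),np.sin(yaw),0],[np.sin(yaw),-np.cos(yaw),0],[0,0,-1]])
    rv=Ro.from_matrix(M.T@T).as_rotvec()
    print('t%.2f'%st['clock'],'pos',st['tool_pos'].round(4),'yaw %.3f'%y0,'turn',rv.round(3),'shift cm',(M.T@(np.array(p)-st['tool_pos'])*100).round(2),'q',st['joint_positions'].round(3),'w',st['width'].round(4),'F',st['contact_force'].round(2),'M',st['wrist_torque'].round(3))
E
python3 -c "
from h import *
goto([.5457,-.1233,.2])"
```

```text
Traceback (most recent call last):
  File "h.py", line 81, in goto
    print('t%.2f'%st['clock'],'pos',st['tool_pos'].round(4),'yaw %.3f'%y0,'turn',rv.round(3),'shift cm',(M.T@(np.array(p)-st['tool_pos'])*100).round(2),'q',st['joint_positions'].round(3),'w',st['width'].round(4),'F',st['contact_force'].round(2),'M',st['wrist_torque'].round(3))
                                                                                                                                                                                               ^^^^^^^^^^^^^^^^^
AttributeError: 'float' object has no attribute 'round'
```

```bash
sed -i "s/st\['width'\].round(4)/round(st['width'],4)/" h.py
python3 -c "
from h import *
goto([.5457,-.1233,.2])"
```

```text
t0.60 pos [ 0.2342 -0.4977  0.2313] yaw 0.440 turn [0. 0. 0.] shift cm [ 44.13 -20.61   3.13] q [ 1.089  0.311  0.014  1.511 -0.004  1.319 -0.027] w 0.0856 F [-0.03  0.13 -0.18] M [ 0.053  0.024 -0.003]
```

Request:
send_rows(rows=[0,0,0,6,-2.8,0.4,-0.35,0,0,0,12,-5.6,0.8,-0.35,0,0,0,17.5,-8.2,1.2,-0.35,0,0,0,23,-10.7,1.6,-0.35,0,0,0,28,-13,2,-0.35], squeeze=40)

```text
clock: 1.23
tool_pos: [0.4335, -0.2591, 0.2116]
eef_rot: [3.065, 0.686, 0.001]
contact_force: [0.5, -0.7, 0.5]
width: 0.0574
```

```bash
python3 -c "
from h import *
goto([.5457,-.1233,.2])"
```

```text
t1.23 pos [ 0.4335 -0.2591  0.2116] yaw 0.440 turn [ 0.001 -0.001 -0.   ] shift cm [15.93 -7.51  1.16] q [ 0.654  0.239 -0.181  1.66   0.045  1.246 -0.667] w 0.0574 F [ 0.46 -0.67  0.46] M [-0.068 -0.071 -0.02 ]
```

Request:
send_rows(rows=[0,0,-0.18,4,-1.9,0,-0.35,0,0,-0.36,8,-3.8,0,-0.35,0,0,-0.54,12,-5.6,0.3,-0.35,0,0,-0.72,15.9,-7.5,0.8,-0.35,0,0,-0.9,15.9,-7.5,1.2,-0.35])

```text
clock: 1.85
tool_pos: [0.5463, -0.1198, 0.1992]
eef_rot: [-2.448, -1.967, -0.006]
contact_force: [-0.1, -0.9, 0.1]
width: 0.0577
```

Request:
send_rows(rows=[0,0,-0.18,0,0,0.5,-0.35,0,0,-0.36,0,0,1,-0.35,0,0,-0.54,0,0,1.5,-0.35,0,0,-0.72,0,0,2,-0.35,0,0,-0.9,0,0,2.5,-0.35])

```text
clock: 2.48
tool_pos: [0.5441, -0.1255, 0.1742]
eef_rot: [1.361, 2.831, -0.0]
contact_force: [-0.1, 0.5, -0.1]
width: 0.058
```

```bash
python3 -c "
from h import *
goto([.5457,-.1233,.12])"
```

```text
t2.48 pos [ 0.5441 -0.1255  0.1742] yaw 2.245 turn [-0.  0. -0.] shift cm [0.07 0.26 5.42] q [ 0.611  0.424 -0.572  1.563  0.239  1.225  0.673] w 0.058 F [-0.06  0.51 -0.1 ] M [ 0.002  0.031 -0.029]
```

Request:
send_rows(rows=[0,0,-0.18,0,0.2,1,-0.35,0,0,-0.36,0.1,0.25,2,-0.35,0,0,-0.54,0.1,0.25,3,-0.35,0,0,-0.72,0.1,0.25,4,-0.35,0,0,-0.8,0.1,0.25,4.5,-0.35])

```text
clock: 3.1
tool_pos: [0.5451, -0.1233, 0.1286]
eef_rot: [-0.155, -3.137, -0.0]
contact_force: [0.5, 0.1, 0.3]
width: 0.0576
```

```bash
python3 -c "
from h import *
goto([.5457,-.1233,.067])
for n in('side','top'):
    c=cap(n); cv2.imwrite('pics/a_%s.png'%n,cv2.cvtColor(cv2.resize(c['img'][120:240,190:340],None,fx=5,fy=5,interpolation=cv2.INTER_CUBIC),cv2.COLOR_RGB2BGR))
"
```

```text
t3.10 pos [ 0.5451 -0.1233  0.1286] yaw 3.043 turn [ 0.    -0.001 -0.   ] shift cm [-0.07  0.    6.16] q [ 0.707  0.508 -0.726  1.618  0.361  1.155  1.368] w 0.0576 F [0.5  0.14 0.28] M [-0.001  0.017 -0.026]
```

View pics/a_side.png

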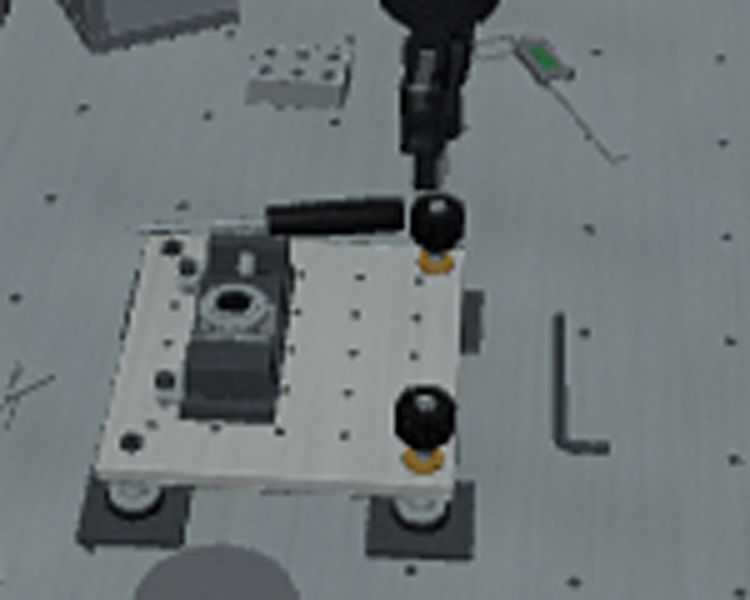

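View pics/a_top.png

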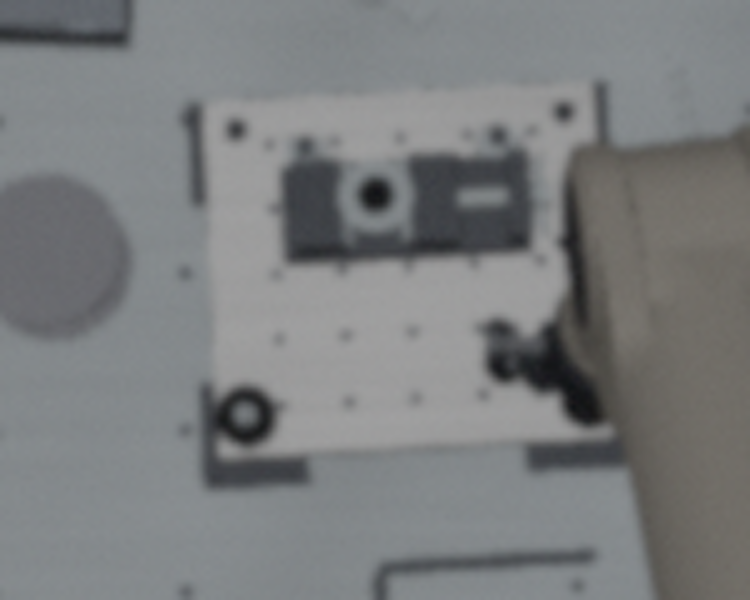

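Request:
send_rows(rows=[0,0,0,-0.05,0,2,-0.35,0,0,0,-0.05,0,4,-0.35,0,0,0,-0.05,0,5.5,-0.2,0,0,0,-0.05,0,6.1,0,0,0,0,-0.05,0,6.1,0.05], squeeze=20)

```text
clock: 3.82
tool_pos: [0.546, -0.1229, 0.0682]
eef_rot: [-0.16, -3.137, -0.0]
contact_force: [-0.2, 0.6, -0.0]
width: 0.0402
```

Request:
send_rows(rows=[0,0,0,0,0,0,0.08,0,0,0,0,0,0,0.12])

```text
clock: 4.08
tool_pos: [0.5465, -0.123, 0.069]
eef_rot: [0.16, 3.136, -0.0]
contact_force: [0.2, 0.5, -0.2]
width: 0.0379
```

Request:
send_rows(rows=[0,0,0,0,0,0,0.15,0,0,0,0,0,0,0.17])

```text
clock: 4.32
tool_pos: [0.546, -0.123, 0.0685]
eef_rot: [0.16, 3.137, -0.0]
contact_force: [0.1, 0.2, 1.3]
width: 0.036
```

```bash
python3 -c "
from h import *
goto([.5457,-.1233,.067])
c=cap('side'); cv2.imwrite('pics/b_side.png',cv2.cvtColor(cv2.resize(c['img'][130:230,220:320],None,fx=6,fy=6,interpolation=cv2.INTER_CUBIC),cv2.COLOR_RGB2BGR))
"
```

```text
t4.33 pos [ 0.546  -0.123   0.0685] yaw 3.040 turn [-0.  0. -0.] shift cm [ 0.03 -0.03  0.15] q [ 0.681  0.574 -0.691  1.683  0.415  1.036  1.322] w 0.036 F [0.07 0.21 1.33] M [-0.009  0.053 -0.012]
```

View pics/b_side.png

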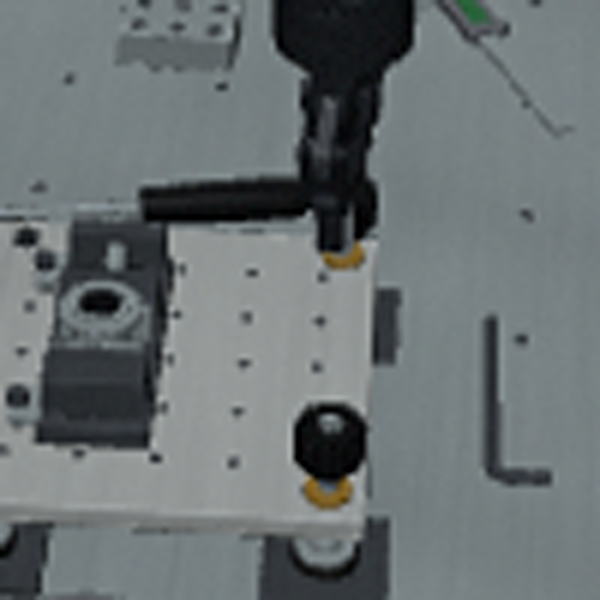

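Request:
send_rows(rows=[0,0,0,0,0,0.15,0.2,0,0,0,0,0,0.15,0.24,0,0,0,0,0,0.15,0.28,0,0,0,0,0,0.15,0.28])

```text
clock: 4.88
tool_pos: [0.546, -0.1235, 0.0669]
eef_rot: [0.16, 3.137, -0.001]
contact_force: [-0.8, -2.0, 1.4]
width: 0.0335
```

```bash
python3 -c "
from h import *
goto([.5457,-.1233,.067])
tilt('side',2);tilt('top',2)
"
```

```text
t4.88 pos [ 0.546  -0.1235  0.0669] yaw 3.039 turn [-0.001  0.    -0.   ] shift cm [ 0.03  0.02 -0.01] q [ 0.681  0.576 -0.69   1.684  0.416  1.033  1.321] w 0.0335 F [-0.8  -2.03  1.45] M [-0.41   0.063  0.01 ]
side pitch(x) 1.31 roll(y) 0.46 {'FL': np.float64(50.83), 'FR': np.float64(49.21), 'RL': np.float64(54.94), 'RR': np.float64(53.32)} 1259 knobs [(123, np.float64(536.8), np.float64(80.2), np.float64(98.4)), (49, np.float64(533.8), np.float64(-120.8), np.float64(97.5))]
top pitch(x) 1.32 roll(y) 0.29 {'FL': np.float64(51.2), 'FR': np.float64(50.19), 'RL': np.float64(55.35), 'RR': np.float64(54.34)} 2104 knobs [(120, np.float64(537.7), np.float64(75.2), np.float64(99.7)), (7, np.float64(540.8), np.float64(-96.0), np.float64(119.0))]
```

Request:
send_rows(rows=[0,0,0.15,0,0,0,0.28,0,0,0.3,0,0,0,0.28,0,0,0.45,0,0,0,0.28,0,0,0.6,0,0,0,0.28,0,0,0.6,0,0,0,0.28])

```text
clock: 5.7
tool_pos: [0.5456, -0.1245, 0.0665]
eef_rot: [1.079, 2.95, -0.003]
contact_force: [-0.4, -4.4, 0.1]
width: 0.0331
```

```bash
python3 -c "
from h import *
goto([.5457,-.1233,.067])
tilt('side',2)
"
```

```text
t5.70 pos [ 0.5456 -0.1245  0.0665] yaw 2.440 turn [-0.002  0.001 -0.   ] shift cm [ 0.07  0.1  -0.05] q [ 0.588  0.539 -0.548  1.688  0.325  1.006  0.796] w 0.0331 F [-0.41 -4.39  0.09] M [-0.843 -0.065 -0.014]
side pitch(x) 1.05 roll(y) 0.26 {'FL': np.float64(51.04), 'FR': np.float64(50.14), 'RL': np.float64(54.34), 'RR': np.float64(53.45)} 1265 knobs [(125, np.float64(535.8), np.float64(81.5), np.float64(99.1)), (146, np.float64(538.8), np.float64(-131.5), np.float64(115.5))]
```

Request:
send_rows(rows=[0,0,0.15,-0.09,-0.11,0,0.28,0,0,0.3,-0.09,-0.11,0,0.28,0,0,0.45,-0.09,-0.11,0,0.28,0,0,0.6,-0.09,-0.11,0,0.28,0,0,0.6,-0.09,-0.11,0,0.28])

```text
clock: 6.42
tool_pos: [0.5446, -0.1251, 0.066]
eef_rot: [-1.9, -2.5, 0.004]
contact_force: [-3.1, -3.5, -0.7]
width: 0.0335
```

```bash
python3 -c "
from h import *
goto([.5457,-.1233,.067])
tilt('side',2)
"
```

```text
t6.42 pos [ 0.5446 -0.1251  0.066 ] yaw 1.842 turn [-0.003  0.    -0.   ] shift cm [ 0.15  0.15 -0.1 ] q [ 0.494  0.513 -0.41   1.693  0.238  0.988  0.269] w 0.0335 F [-3.12 -3.53 -0.72] M [-0.816  0.239 -0.035]
side pitch(x) 0.98 roll(y) 0.19 {'FL': np.float64(51.2), 'FR': np.float64(50.54), 'RL': np.float64(54.28), 'RR': np.float64(53.62)} 1261 knobs [(120, np.float64(536.5), np.float64(80.7), np.float64(98.7)), (154, np.float64(543.4), np.float64(-118.1), np.float64(98.2))]
```

Request:
send_rows(rows=[0,0,0.15,-0.08,-0.1,0,0.28,0,0,0.3,-0.08,-0.1,0,0.28,0,0,0.45,-0.08,-0.1,0,0.28,0,0,0.6,-0.08,-0.1,0,0.28,0,0,0.6,-0.08,-0.1,0,0.28])

```text
clock: 7.15
tool_pos: [0.5435, -0.1249, 0.0657]
eef_rot: [-2.551, -1.829, 0.004]
contact_force: [-4.0, -3.4, -2.3]
width: 0.0336
```

```bash
python3 -c "
from h import *
goto([.5457,-.1233,.067])
tilt('side',2)
"
```

```text
t7.15 pos [ 0.5435 -0.1249  0.0657] yaw 1.244 turn [-0.004  0.001 -0.   ] shift cm [ 0.23  0.16 -0.13] q [ 0.398  0.493 -0.275  1.699  0.156  0.975 -0.261] w 0.0336 F [-4.02 -3.38 -2.29] M [-0.531  0.518 -0.051]
side pitch(x) 0.86 roll(y) 0.01 {'FL': np.float64(51.48), 'FR': np.float64(51.43), 'RL': np.float64(54.17), 'RR': np.float64(54.13)} 1276 knobs [(121, np.float64(536.4), np.float64(81.6), np.float64(99.3)), (154, np.float64(558.8), np.float64(-119.5), np.float64(108.3))]
```

Request:
send_rows(rows=[0,0,0.1,-0.18,-0.1,0.08,0.28,0,0,0.2,-0.18,-0.1,0.08,0.28,0,0,0.35,-0.18,-0.1,0.08,0.28,0,0,0.5,-0.18,-0.1,0.08,0.28,0,0,0.5,-0.18,-0.1,0.08,0.28])

```text
clock: 7.88
tool_pos: [0.5428, -0.1242, 0.0654]
eef_rot: [-2.923, -1.143, 0.002]
contact_force: [-4.6, 2.3, -2.2]
width: 0.0332
```

```bash
python3 -c "
from h import *
goto([.5457,-.1233,.067])
tilt('side',2)
"
```

```text
t7.88 pos [ 0.5428 -0.1242  0.0654] yaw 0.745 turn [-0.004 -0.     0.   ] shift cm [ 0.28  0.13 -0.16] q [ 0.317  0.481 -0.164  1.706  0.089  0.965 -0.705] w 0.0332 F [-4.62  2.26 -2.23] M [ 0.309  0.729 -0.075]
side pitch(x) 0.69 roll(y) -0.11 {'FL': np.float64(51.72), 'FR': np.float64(52.1), 'RL': np.float64(53.87), 'RR': np.float64(54.26)} 1267 knobs [(125, np.float64(536.6), np.float64(81.7), np.float64(99.4)), (125, np.float64(557.2), np.float64(-132.9), np.float64(113.5))]
```

Request:
send_rows(rows=[0,0,0,0,0,0,0,0,0,0,0,0,0,-0.3,0,0,0,0,0,-2,-0.35,0,0,0,0,0,-5,-0.35,0,0,0,0,0,-7,-0.35])

```text
clock: 8.6
tool_pos: [0.5456, -0.1273, 0.1383]
eef_rot: [2.926, 1.136, 0.007]
contact_force: [-0.7, -0.0, -0.4]
width: 0.0577
```

```bash
python3 -c "
from h import *
tilt('side',4);tilt('top',2)
goto([.5375,.076,.13],2.3)
"
```

```text
side pitch(x) 0.67 roll(y) 0.02 {'FL': np.float64(51.88), 'FR': np.float64(51.81), 'RL': np.float64(53.99), 'RR': np.float64(53.92)} 1270 knobs [(119, np.float64(536.5), np.float64(80.6), np.float64(99.6)), (89, np.float64(544.9), np.float64(-117.5), np.float64(95.6))]
top pitch(x) 0.72 roll(y) -0.16 {'FL': np.float64(52.09), 'FR': np.float64(52.63), 'RL': np.float64(54.35), 'RR': np.float64(54.89)} 2367 knobs [(126, np.float64(538.1), np.float64(77.8), np.float64(100.4)), (2, np.float64(540.9), np.float64(-96.0), np.float64(118.6))]
t8.90 pos [ 0.5431 -0.1268  0.1349] yaw 0.740 turn [-0.002 -0.    -1.56 ] shift cm [ 13.26 -15.35   0.5 ] q [ 0.324  0.406 -0.168  1.628  0.074  1.115 -0.694] w 0.0575 F [ 1.01  0.2  -0.49] M [-0.044  0.032  0.026]
```

Request:
send_rows(rows=[0,0,-0.18,3,-3.5,0,-0.35,0,0,-0.36,6,-7,0,-0.35,0,0,-0.54,9,-10.5,0,-0.35,0,0,-0.72,12,-14,0,-0.35,0,0,-0.9,13.26,-15.35,0,-0.35])

```text
clock: 9.52
tool_pos: [0.5367, 0.0804, 0.135]
eef_rot: [-2.128, -2.307, -0.0]
contact_force: [0.0, -0.9, -0.8]
width: 0.0576
```

Request:
send_rows(rows=[0,0,-0.18,0,0,0,-0.35,0,0,-0.36,0,0,0,-0.35,0,0,-0.54,0,0,0,-0.35,0,0,-0.72,0,0,0,-0.35,0,0,-0.8,0,0,0,-0.35])

```text
clock: 10.15
tool_pos: [0.5374, 0.0758, 0.1347]
eef_rot: [-1.074, -2.95, 0.001]
contact_force: [0.2, -0.4, -0.3]
width: 0.0575
```

```bash
python3 -c "
from h import *
goto([.5375,.076,.069])
tilt('top',4)
"
```

```text
t10.15 pos [0.5374 0.0758 0.1347] yaw 2.443 turn [-0.001 -0.002  0.   ] shift cm [-0.01  0.03  6.57] q [ 0.262  0.434 -0.584  1.658  0.258  1.13   0.482] w 0.0575 F [ 0.18 -0.36 -0.33] M [ 0.01  -0.004  0.016]
top pitch(x) 0.71 roll(y) -0.11 {'FL': np.float64(52.12), 'FR': np.float64(52.51), 'RL': np.float64(54.36), 'RR': np.float64(54.75)} 1727 knobs [(0, np.float64(nan), np.float64(nan), np.float64(nan)), (120, np.float64(546.3), np.float64(-123.4), np.float64(96.0))]
  return _methods._mean(a, axis=axis, dtype=dtype,
  ret = um.true_divide(
```

Request:
send_rows(rows=[0,0,0,0,0.03,2.5,-0.35,0,0,0,0,0.03,5,-0.35,0,0,0,0,0.03,6.55,-0.2,0,0,0,0,0.03,6.55,0.05,0,0,0,0,0.03,6.55,0.15], squeeze=20)

```text
clock: 10.98
tool_pos: [0.539, 0.0765, 0.0713]
eef_rot: [1.08, 2.949, 0.001]
contact_force: [-0.9, -0.4, 0.8]
width: 0.0366
```

Request:
send_rows(rows=[0,0,0,0,0,0,0.22,0,0,0,0,0,0,0.28,0,0,0,0,0,0,0.28])

```text
clock: 11.35
tool_pos: [0.5385, 0.076, 0.0713]
eef_rot: [1.08, 2.949, -0.0]
contact_force: [-2.9, -1.7, 6.0]
width: 0.0331
```

```bash
python3 -c "
from h import *
goto([.5375,.076,.069])
"
```

```text
t11.35 pos [0.5385 0.076  0.0713] yaw 2.440 turn [0.    0.001 0.   ] shift cm [ 0.08 -0.07  0.23] q [ 0.238  0.505 -0.555  1.729  0.31   0.995  0.437] w 0.0331 F [-2.93 -1.69  5.97] M [-0.287  0.543 -0.026]
```

Request:
send_rows(rows=[0,0,0,0.04,-0.11,-0.2,0.28,0,0,0.15,0.04,-0.11,-0.2,0.28,0,0,0.3,0.04,-0.11,-0.2,0.28,0,0,0.45,0.04,-0.11,-0.2,0.28,0,0,0.6,0.04,-0.11,-0.2,0.28])

```text
clock: 11.98
tool_pos: [0.5376, 0.0749, 0.0715]
eef_rot: [1.909, 2.494, -0.0]
contact_force: [2.4, -2.0, -4.1]
width: 0.0335
```

```bash
python3 -c "
from h import *
goto([.5375,.076,.069])
tilt('side',2)
"
```

```text
t11.97 pos [0.5376 0.0749 0.0715] yaw 1.835 turn [0. 0. 0.] shift cm [0.11 0.02 0.25] q [ 0.142  0.476 -0.418  1.735  0.227  0.978 -0.098] w 0.0335 F [ 2.42 -1.98 -4.13] M [-0.201 -0.325  0.095]
side pitch(x) 0.46 roll(y) 0.04 {'FL': np.float64(52.67), 'FR': np.float64(52.51), 'RL': np.float64(54.11), 'RR': np.float64(53.96)} 774 knobs [(203, np.float64(534.6), np.float64(81.7), np.float64(100.1)), (0, np.float64(nan), np.float64(nan), np.float64(nan))]
  return _methods._mean(a, axis=axis, dtype=dtype,
  ret = um.true_divide(
```

Request:
send_rows(rows=[0,0,0.12,-0.08,0.06,0.14,0.28,0,0,0.27,-0.08,0.06,0.14,0.28,0,0,0.42,-0.08,0.06,0.14,0.28,0,0,0.57,-0.08,0.06,0.14,0.28,0,0,0.6,-0.08,0.06,0.14,0.28])

```text
clock: 12.7
tool_pos: [0.5367, 0.0749, 0.071]
eef_rot: [-2.554, -1.828, 0.004]
contact_force: [-3.3, -2.3, 3.5]
width: 0.0333
```

```bash
python3 -c "
from h import *
goto([.5375,.076,.069])
"
```

```text
t12.70 pos [0.5367 0.0749 0.071 ] yaw 1.242 turn [-0.002  0.002 -0.   ] shift cm [0.13 0.04 0.2 ] q [ 0.044  0.459 -0.285  1.739  0.152  0.968 -0.628] w 0.0333 F [-3.28 -2.35  3.51] M [-0.248  0.783  0.05 ]
```

Request:
send_rows(rows=[0,0,0,0,0,0,0,0,0,0,0,0,0,-0.3,0,0,0,0,0,-2,-0.35,0,0,0,0,0,-5,-0.35,0,0,0,0,0,-6.5,-0.35])

```text
clock: 13.32
tool_pos: [0.5395, 0.0756, 0.1379]
eef_rot: [2.555, 1.826, 0.006]
contact_force: [-0.5, 0.3, 0.4]
width: 0.0581
```

```bash
python3 -c "
from h import *
tilt('side',4);tilt('top',2)
goto([.544,-.125,.135],2.3)
"
```

```text
side pitch(x) 0.30 roll(y) 0.24 {'FL': np.float64(53.41), 'FR': np.float64(52.56), 'RL': np.float64(54.36), 'RR': np.float64(53.51)} 1103 knobs [(115, np.float64(536.7), np.float64(80.9), np.float64(99.0)), (0, np.float64(nan), np.float64(nan), np.float64(nan))]
top pitch(x) 0.40 roll(y) 0.13 {'FL': np.float64(53.69), 'FR': np.float64(53.23), 'RL': np.float64(54.94), 'RR': np.float64(54.47)} 1836 knobs [(0, np.float64(nan), np.float64(nan), np.float64(nan)), (122, np.float64(546.5), np.float64(-123.6), np.float64(97.1))]
t13.62 pos [0.5371 0.0748 0.1348] yaw 1.240 turn [-0.003 -0.    -1.06 ] shift cm [-18.68   7.14  -0.02] q [ 0.055  0.389 -0.297  1.667  0.124  1.107 -0.607] w 0.0576 F [ 0.15  0.17 -0.07] M [-0.001  0.002  0.023]
  return _methods._mean(a, axis=axis, dtype=dtype,
  ret = um.true_divide(
```

Request:
send_rows(rows=[0,0,-0.18,-4,1.5,0,-0.35,0,0,-0.36,-8,3,0,-0.35,0,0,-0.54,-12,4.5,0,-0.35,0,0,-0.72,-16,6,0,-0.35,0,0,-0.9,-18.7,7.1,0,-0.35])

```text
clock: 14.25
tool_pos: [0.5433, -0.1278, 0.1347]
eef_rot: [-1.503, -2.756, 0.003]
contact_force: [0.4, 0.2, -0.0]
width: 0.0579
```

Request:
send_rows(rows=[0,0,-0.1,0,0,0,-0.35,0,0,-0.2,0,0,0,-0.35,0,0,-0.2,0,0,0,-0.35])

```text
clock: 14.62
tool_pos: [0.5437, -0.1249, 0.1349]
eef_rot: [-1.227, -2.89, 0.0]
contact_force: [0.1, 0.8, -0.3]
width: 0.0576
```

```bash
python3 -c "
from h import *
goto([.544,-.125,.068])
tilt('side',4)
"
```

```text
t14.62 pos [ 0.5437 -0.1249  0.1349] yaw 2.339 turn [-0.001 -0.002  0.   ] shift cm [-0.04  0.02  6.69] q [ 0.518  0.437 -0.44   1.619  0.2    1.132  0.797] w 0.0576 F [ 0.14  0.81 -0.28] M [0.015 0.011 0.038]
side pitch(x) 0.36 roll(y) 0.24 {'FL': np.float64(53.38), 'FR': np.float64(52.53), 'RL': np.float64(54.49), 'RR': np.float64(53.65)} 1259 knobs [(117, np.float64(537.1), np.float64(81.4), np.float64(98.9)), (86, np.float64(544.5), np.float64(-118.2), np.float64(96.1))]
```

Request:
send_rows(rows=[0,0,0,0,0,2.5,-0.35,0,0,0,0,0,5,-0.35,0,0,0,0,0,6.8,-0.2,0,0,0,0,0,6.8,0.05,0,0,0,0,0,6.8,0.15], squeeze=20)

```text
clock: 15.45
tool_pos: [0.5453, -0.1246, 0.0689]
eef_rot: [1.225, 2.891, 0.001]
contact_force: [-0.7, 0.6, 0.0]
width: 0.0365
```

Request:
send_rows(rows=[0,0,0,0,0,0,0.22,0,0,0,0,0,0,0.28,0,0,0,0,0,0,0.28])

```text
clock: 15.82
tool_pos: [0.5458, -0.1242, 0.0691]
eef_rot: [1.224, 2.89, 0.002]
contact_force: [2.3, 3.3, 1.2]
width: 0.0331
```

Request:
send_rows(rows=[0,0,0.15,0,0,-0.05,0.28,0,0,0.3,0,0,-0.05,0.28,0,0,0.45,0,0,-0.05,0.28,0,0,0.6,0,0,-0.05,0.28,0,0,0.6,0,0,-0.05,0.28])

```text
clock: 16.45
tool_pos: [0.5452, -0.1244, 0.0689]
eef_rot: [2.023, 2.402, 0.002]
contact_force: [2.8, 1.9, -0.9]
width: 0.0331
```

```bash
python3 -c "
from h import *
goto([.544,-.125,.068])
"
```

```text
t16.45 pos [ 0.5452 -0.1244  0.0689] yaw 1.742 turn [0.001 0.    0.   ] shift cm [-0.04 -0.13  0.09] q [ 0.403  0.489 -0.283  1.696  0.159  0.977  0.233] w 0.0331 F [ 2.8   1.9  -0.91] M [ 0.475 -0.502 -0.036]
```

Request:
send_rows(rows=[0,0,0.15,0.05,0.1,0.03,0.28,0,0,0.3,0.05,0.1,0.03,0.28,0,0,0.45,0.05,0.1,0.03,0.28,0,0,0.55,0.05,0.1,0.03,0.28,0,0,0.55,0.05,0.1,0.03,0.28])

```text
clock: 17.08
tool_pos: [0.5447, -0.1241, 0.0686]
eef_rot: [-2.598, -1.764, 0.002]
contact_force: [0.2, 2.2, 2.8]
width: 0.033
```

Request:
send_rows(rows=[0,0,0,0,0,0,0,0,0,0,0,0,0,-0.3,0,0,0,0,0,-2,-0.35,0,0,0,0,0,-5,-0.35,0,0,0,0,0,-7,-0.35])

```text
clock: 17.7
tool_pos: [0.5456, -0.1251, 0.1394]
eef_rot: [2.601, 1.76, 0.0]
contact_force: [-0.2, -0.0, -0.2]
width: 0.0576
```

```bash
python3 -c "
from h import *
tilt('side',5);tilt('top',5)
goto([.544,-.125,.135],2.3)
"
```

```text
side pitch(x) -0.01 roll(y) -0.00 {'FL': np.float64(54.05), 'FR': np.float64(54.06), 'RL': np.float64(54.02), 'RR': np.float64(54.03)} 1262 knobs [(124, np.float64(537.6), np.float64(81.9), np.float64(99.6)), (84, np.float64(546.0), np.float64(-118.0), np.float64(95.5))]
top pitch(x) -0.09 roll(y) -0.11 {'FL': np.float64(54.52), 'FR': np.float64(54.88), 'RL': np.float64(54.22), 'RR': np.float64(54.59)} 2285 knobs [(125, np.float64(539.4), np.float64(76.5), np.float64(100.2)), (7, np.float64(547.0), np.float64(-106.8), np.float64(95.7))]
t18.20 pos [ 0.5447 -0.1242  0.1373] yaw 1.190 turn [-2.00e-03 -1.00e-03 -1.11e+00] shift cm [-0.1  -0.04  0.23] q [ 0.317  0.406 -0.166  1.622  0.072  1.122 -0.248] w 0.0576 F [-0.26  0.63  0.29] M [ 0.    -0.055  0.005]
```

Request:
send_rows(rows=[0,0,0,-1,-5,-3,-0.35,0,0,0,-3,-10,-6,-0.35,0,0,0,-6,-14,-8,-0.35,0,0,0,-9,-18,-10,-0.35,0,0,0,-12,-19,-10,-0.35])

```text
clock: 18.82
tool_pos: [0.323, -0.1653, 0.2397]
eef_rot: [2.599, 1.76, 0.002]
contact_force: [-0.2, -0.4, -0.3]
width: 0.0575
```

```bash
cat > fine.py <<'E'
from h import *
R=np.array([[np.cos(TH),-np.sin(TH)],[np.sin(TH),np.cos(TH)]])
def grab(n,k):
    D=[]
    for _ in range(k): c=viewer.capture(n); D.append(c['depth'])
    c['depth']=np.mean(D,0); return c,pts(c)
def analyse(P,n):
    W=P.reshape(-1,3); l=(W[:,:2]-C)@R
    s,N,lx=robust(P); cz=corners(s); o={'pitch,roll':lx.round(2),**{k:float(v) for k,v in cz.items()}}
    ks={'top':((0.5378,.0755),(.5458,-.1242)),'side':((.5366,.0804),(.5434,-.1178))}[n]
    for nm,k in zip(('kL','kR'),ks):
        m=(np.hypot(W[:,0]-k[0],W[:,1]-k[1])<.009)&(W[:,2]>.085)&(W[:,2]<.115); o[nm]=(round(1000*W[m,2].mean(),2),int(m.sum()))
    for nm,(x,y) in dict(FL=(-.09,.1),FR=(-.09,-.1),RL=(.09,.1),RR=(.09,-.1)).items():
        m=(abs(l[:,0]-x)<.029)&(abs(l[:,1]-y)<.029)&((abs(l[:,1])>.1245)|(l[:,0]<-.116))&(W[:,2]<.013)
        # bed near
        b=(abs(l[:,0]-x)<.07)&(abs(l[:,1]-y)<.07)&((abs(l[:,1])>.14)|(abs(l[:,0])>.13))&(abs(W[:,2])<.01)
        o['p'+nm]=(round(1000*W[m,2].mean(),2),int(m.sum()),'bed',round(1000*W[b,2].mean(),2))
    print(n);[print('  ',k,v) for k,v in o.items()]
E
python3 - <<'E'
from fine import *
for n in('top','side'):
    print('INIT');analyse(np.load(n+'avg.npy'),n)
    c,P=grab(n,14); np.save(n+'fin.npy',P); cv2.imwrite(f'pics/f_{n}.png',cv2.cvtColor(cv2.resize(c['img'][120:240,190:340],None,fx=5,fy=5,interpolation=cv2.INTER_CUBIC),cv2.COLOR_RGB2BGR)); analyse(P,n)
E
```

```text
INIT
top
   pitch,roll [1.19 0.3 ]
   FL 51.33
   FR 50.28
   RL 55.08
   RR 54.03
   kL (np.float64(99.34), 32)
   kR (np.float64(98.45), 29)
   pFL (np.float64(6.68), 48, 'bed', np.float64(0.1))
   pFR (np.float64(3.96), 29, 'bed', np.float64(0.08))
   pRL (np.float64(6.93), 25, 'bed', np.float64(0.12))
   pRR (np.float64(6.9), 17, 'bed', np.float64(0.25))
top
   pitch,roll [-0.08 -0.12]
   FL 54.46
   FR 54.88
   RL 54.21
   RR 54.63
   kL (np.float64(100.44), 30)
   kR (np.float64(96.65), 27)
   pFL (np.float64(6.98), 47, 'bed', np.float64(0.04))
   pFR (np.float64(3.73), 30, 'bed', np.float64(0.14))
   pRL (np.float64(6.88), 25, 'bed', np.float64(0.08))
   pRR (np.float64(6.68), 15, 'bed', np.float64(0.3))
INIT
side
   pitch,roll [1.21 0.43]
   FL 51.06
   FR 49.57
   RL 54.88
   RR 53.38
   kL (np.float64(99.25), 17)
   kR (np.float64(97.47), 16)
   pFL (np.float64(6.7), 32, 'bed', np.float64(-0.26))
   pFR (np.float64(3.26), 11, 'bed', np.float64(-0.57))
   pRL (np.float64(6.48), 18, 'bed', np.float64(-0.21))
   pRR (np.float64(nan), 0, 'bed', np.float64(-0.4))
side
   pitch,roll [-0.06 -0.03]
   FL 54.05
   FR 54.14
   RL 53.85
   RR 53.94
   kL (np.float64(100.14), 18)
   kR (np.float64(95.7), 13)
   pFL (np.float64(6.78), 30, 'bed', np.float64(-0.31))
   pFR (np.float64(2.93), 12, 'bed', np.float64(-0.66))
   pRL (np.float64(6.84), 21, 'bed', np.float64(-0.24))
   pRR (np.float64(nan), 0, 'bed', np.float64(-0.49))fine.py:17: RuntimeWarning: Mean of empty slice.
  o['p'+nm]=(round(1000*W[m,2].mean(),2),int(m.sum()),'bed',round(1000*W[b,2].mean(),2))
  ret = ret.dtype.type(ret / rcount)
```

View pics/f_top.png

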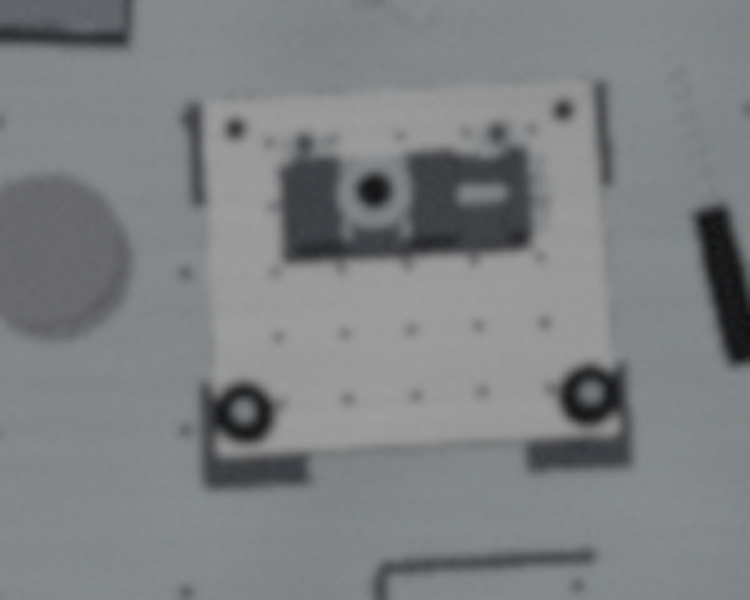

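The plate is level and hasn't moved. However, the knob and packing heights show the front right foot carrying about 14 N and the front left about 5 N. I'll back the right screw off about half a radian to even them out.

```bash
python3 -c "
from h import *
goto([.5445,-.1246,.135])
"
```

```text
t20.23 pos [ 0.3243 -0.165   0.2383] yaw 1.190 turn [0. 0. 0.] shift cm [11.94 18.93 10.33] q [ 0.505 -0.076 -0.075  1.934 -0.006  1.284  0.05 ] w 0.0574 F [-1.18  0.36 -0.01] M [-0.026 -0.021 -0.014]
```

Request:
send_rows(rows=[0,0,0,3,5,1,-0.35,0,0,0,6,10,3,-0.35,0,0,0,9,15,6,-0.35,0,0,0,12,18.9,9,-0.35,0,0,0,12,18.9,10.3,-0.35])

```text
clock: 20.85
tool_pos: [0.5461, -0.1206, 0.1315]
eef_rot: [-2.593, -1.764, 0.001]
contact_force: [-0.5, -0.2, -0.0]
width: 0.0574
```

```bash
python3 -c "
from h import *
goto([.5445,-.1246,.069])
"
```

```text
t20.85 pos [ 0.5461 -0.1206  0.1315] yaw 1.195 turn [-0.005 -0.002  0.   ] shift cm [-0.44  0.03  6.25] q [ 0.322  0.415 -0.18   1.625  0.077  1.113 -0.253] w 0.0574 F [-0.51 -0.22 -0.03] M [-0.05   0.065  0.019]
```

Request:
send_rows(rows=[0,0,0,0,0,0,-0.3,0,0,0,0,0,0,-0.3])

```text
clock: 21.1
tool_pos: [0.544, -0.1251, 0.1367]
eef_rot: [2.602, 1.757, 0.001]
contact_force: [-0.5, -0.3, 0.3]
width: 0.0556
```

```bash
python3 -c "
from h import *
goto([.5447,-.1246,.069])
"
```

```text
t21.10 pos [ 0.544  -0.1251  0.1367] yaw 1.188 turn [0.002 0.001 0.   ] shift cm [0.08 0.03 6.77] q [ 0.326  0.404 -0.176  1.628  0.078  1.115 -0.253] w 0.0556 F [-0.54 -0.34  0.27] M [ 0.017 -0.007  0.016]
```

Request:
send_rows(rows=[0,0,0,0.04,0.03,2.5,-0.3,0,0,0,0.04,0.03,5,-0.3,0,0,0,0.04,0.03,6.8,-0.2,0,0,0,0.04,0.03,6.8,0.05,0,0,0,0.04,0.03,6.8,0.15], squeeze=20)

```text
clock: 21.72
tool_pos: [0.5458, -0.1244, 0.0693]
eef_rot: [2.6, 1.758, 0.003]
contact_force: [0.2, 0.1, 0.8]
width: 0.0366
```

Request:
send_rows(rows=[0,0,0,0,0,0,0.22,0,0,0,0,0,0,0.28,0,0,0,0,0,0,0.28])

```text
clock: 22.1
tool_pos: [0.5449, -0.1241, 0.0692]
eef_rot: [2.601, 1.76, 0.0]
contact_force: [-3.3, 0.7, 7.9]
width: 0.0334
```

Request:
send_rows(rows=[0,0,-0.15,0,0,-0.1,0.28,0,0,-0.3,0,0,-0.1,0.28,0,0,-0.45,0,0,-0.1,0.28,0,0,-0.5,0,0,-0.1,0.28,0,0,-0.5,0,0,-0.1,0.28])

```text
clock: 22.72
tool_pos: [0.5453, -0.1242, 0.0695]
eef_rot: [2.085, 2.347, 0.0]
contact_force: [-2.8, -0.5, 5.0]
width: 0.0337
```

Request:
send_rows(rows=[0,0,0,0,0,0,0,0,0,0,0,0,0,-0.3,0,0,0,0,0,-2,-0.35,0,0,0,0,0,-5,-0.35,0,0,0,0,0,-7,-0.35])

```text
clock: 23.35
tool_pos: [0.5456, -0.1234, 0.1394]
eef_rot: [2.084, 2.349, 0.002]
contact_force: [-0.6, -0.3, -0.1]
width: 0.0578
```

Request:
send_rows(rows=[0,0,0,-4,0,-3,-0.35,0,0,0,-8,0,-6,-0.35,0,0,0,-12,0,-8,-0.35,0,0,0,-16,0,-10,-0.35,0,0,0,-20,0,-10,-0.35])

```text
clock: 23.98
tool_pos: [0.5701, -0.3237, 0.2405]
eef_rot: [2.082, 2.346, 0.002]
contact_force: [0.9, 0.7, -0.1]
width: 0.0581
```

```bash
python3 - 2>/dev/null <<'E'
from fine import *
goto([.5447,-.1246,.069])
for n in('top','side'):
    c,P=grab(n,14); np.save(n+'fin2.npy',P); cv2.imwrite(f'pics/g_{n}.png',cv2.cvtColor(cv2.resize(c['img'][120:240,190:340],None,fx=5,fy=5,interpolation=cv2.INTER_CUBIC),cv2.COLOR_RGB2BGR)); analyse(P,n)
E
```

```text
t23.98 pos [ 0.5701 -0.3237  0.2405] yaw 1.690 turn [0.004 0.003 0.   ] shift cm [20.11 -0.23 17.1 ] q [ 0.625  0.541 -0.23   1.161  0.119  1.447  0.531] w 0.0581 F [ 0.86  0.68 -0.12] M [-0.025  0.006 -0.007]
top
   pitch,roll [ 0.09 -0.  ]
   FL 54.13
   FR 54.14
   RL 54.4
   RR 54.4
   kL (np.float64(100.18), 29)
   kR (np.float64(96.73), 28)
   pFL (np.float64(7.04), 43, 'bed', np.float64(0.04))
   pFR (np.float64(3.63), 29, 'bed', np.float64(0.09))
   pRL (np.float64(7.01), 22, 'bed', np.float64(0.11))
   pRR (np.float64(6.8), 16, 'bed', np.float64(0.25))
side
   pitch,roll [0.11 0.08]
   FL 53.73
   FR 53.45
   RL 54.08
   RR 53.8
   kL (np.float64(99.79), 19)
   kR (np.float64(96.08), 12)
   pFL (np.float64(6.85), 29, 'bed', np.float64(-0.32))
   pFR (np.float64(2.8), 13, 'bed', np.float64(-0.66))
   pRL (np.float64(6.55), 21, 'bed', np.float64(-0.23))
   pRR (np.float64(nan), 0, 'bed', np.float64(-0.52))
```

View pics/g_side.png

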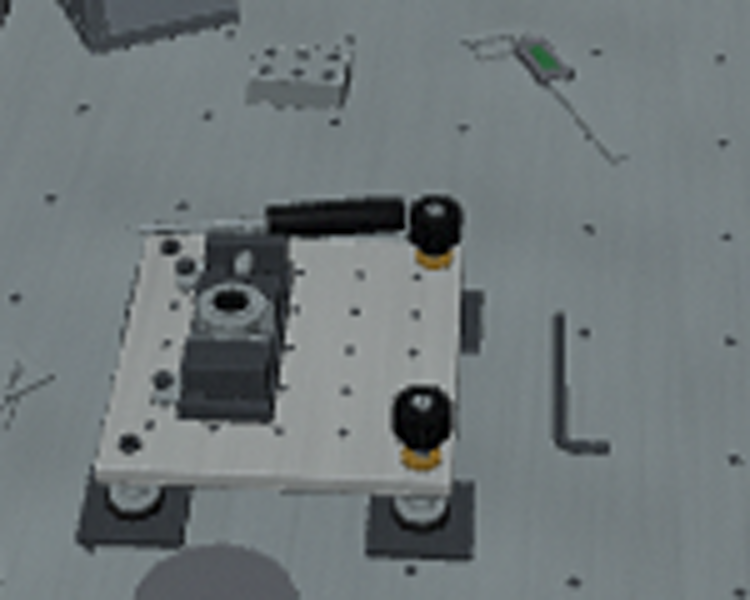

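The plate is still in place with pitch about 0.1° and roll about 0.04°. The front knob and packing heights now agree to about 0.1 mm, and the gripper is clear of everything.

```bash
python3 -c "
from rig import manip
print(manip.close_job())"
```

```text
the job is handed in; nothing more can be done
None
```

The plate now lies level and, as far as I can measure, all four feet share its weight evenly. I handed the job in after about 25 s of the 72 s allowed.

**What I did:** I wound the right screw down 2.3 rad, the left one 1.2 rad and the right one another 1.15 rad. The level was right by then, but the height readings put about 14 N on the front right foot and 5 N on the front left. I wound the right screw back 0.5 rad to even them out, then let go and moved the arm clear.

**Last checks:**
- **Level:** Pitch is about 0.1° on both cameras. Roll is 0.00° on the top camera and 0.08° on the side camera.
- **Load sharing:** The two front feet are compressed equally to within about 0.1 mm on average. The cameras disagree a little here: the top one gives −0.04 mm and the side one +0.34 mm. I worked the foot loads out from heights and did not test the plate by rocking it.
- **Surroundings:** I saw no sign of the plate shifting, and the things near it looked undisturbed. I did not compare every bystander's position.
- **Forces:** The highest contact force reported was about 8 N, briefly, as the gripper closed on a knob.

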